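# Lower and lock the tray tower for movie night

## Robot

A 7-joint arm with a two-finger parallel gripper is mounted at the origin on the work surface. World frame = base frame: x ahead of the robot, y to its left, z up, the work surface at z = 0. Lengths are in m, angles in rad, forces in N, time in s.
With the tool pointing down it reaches from about 0.4 to 0.85 m from the base axis. Payload 4.5 kg.
Tool frame: the origin (TCP) lies on the mounting face of the last link; the fingertips stand 166 mm ahead of it and the grasp point (between the pads) lies 147 mm ahead of it; x points along the fingers, y is the direction in which the jaws open and shut, and the axes are right-handed (so a half turn about x gives the same grasp; the last joint's range is limited). The gripper opens to 88 mm and grips with 3 to 60 N. Pads are 18 mm wide; open, the fingers measure 123 mm over their backs; the gripper's body (75 mm by 187 mm) begins 45 mm behind the grasp point.
Start: joints at [-1.092, 0.689, -0.195, 1.565, 0.157, 0.902, -0.215], TCP at [0.269, 0.564, 0.405] pointing down, gripper open.
Joint ranges: [-3.01, 3.01], [-0.46, 2.08], [-1.47, 1.51], [0.13, 2.56], [-1, 4.14], [0.04, 2.09], [-2.66, 2.66]. Speed limits (rad/s): [2.57, 2.57, 3.14, 3.14, 3.14, 3.14, 3.14].

## Interface

Orientations are given as [roll, pitch, yaw] about the fixed x, y, z axes, in that order (R = Rz(yaw) Ry(pitch) Rx(roll)).
In Python, from bench import r gives the robot as it stands.
- The arm moves only by the shell command python3 -m crank 'ROWS' [FORCE]. ROWS is JSON, a list of rows, each a list of 7 numbers: the turn, a rotation vector about the tool's x, y, z in rad, then the shift along the tool's x, y, z in mm, then the closure, from 0 (fully open) to 1 (shut). A call has 1 to 8 rows; each row is the pose to reach, as a shift and turn from the pose commanded when the call began, along the tool's axes at that moment; what a row does not reach only later rows make up. A row lasts 1/8 s, in which the tool goes at most 62.5 mm and 10.7 degrees, less where a joint would pass 70% of its speed; a pose out of reach is approached as far as the arm can. A call with a gripper value outside its range is refused whole. The fingers move at their own pace and stop on an object; FORCE is the grip in N (left out, the last holds). Time passes only in rows, so rows that repeat a pose let the fingers close. It gives the time, the measured TCP pose, the force and the opening at its end, in the units of the state.
- r.get_state(): the state, without advancing time (a new reading comes with each control period).
- r.grab_frame(name): name is "scene" or "side" or "wrist"; returns the picture (420x560x3 uint8, red, green, blue); there is no depth.
- r.camera_info(name): a dict with "fx", "fy", "cx", "cy" (pixels), "k1" (the pictures are not rectified: a ray, as slopes to the right and down, at radius r is drawn at 1 + k1 r^2 times it, then the intrinsics apply), "world_to_cam" (4x4, takes a point from world to camera coordinates); the wrist camera has in their place "hand_eye" (4x4, takes a point from camera to tool coordinates, whose origin is the TCP and whose axes are the tool frame's). Camera axes: x right, y up, looking along -z (the intrinsics and any distortion apply to the point x, -y, -z); pixel columns grow to the right and rows downward; lengths in m; the calibration is good to about 2 mm. A picture is of the moment at which its call begins: read the wrist's pose just before it. camera_info takes no time and is no camera call.
- r.hand_in(): hands the job in, once; it reports no verdict.
Trained networks look in the newest picture that a camera, given by its name, has taken for a name from the list of things; names that differ only in an ending like _2 or _b are one class to them, and where a whole thing is asked for, a point or a joint stands for the part that bears it (a point fixed in the world has none). Each returns a list of dicts, best first, with "conf" (0 to 1); they miss things now and then, are a little off and sometimes report something else, mostly with a low value. They report only what shows in the picture. A call takes as long as a camera call. They do not tell look-alikes from the thing itself.
- r.trace(target, camera): "region" (420x560 bool, what is visible of it).
- r.pinpoint(target, camera): "at" ([x, y, z] in m, in world coordinates, good to about 4 mm: a listed point, or the origin of a listed thing).
The state is a dict: "clock": time; "q": joint angles; "qd": joint speeds; "effort": joint torques, N m; "tcp_pos": TCP position; "eef_rot": TCP orientation; "wrist_force": force on the tool from outside, world axes, zero at the start; "wrist_torque": the same for the moment, N m; "grip_width": finger opening in m.
Only numpy, scipy, OpenCV 4.12 (cv2) and the standard library are available. Lean on these libraries where they do the work, as an engineer would, in place of code of your own. Each camera call takes 0.05 s, during which the arm holds its last target. There are 200 camera calls.

## Task

The tray tower is standing up in front of the TV picture. Put every one of the loose remote, incense dish, earbud case, glass paperweight and card box that is out on the stand into the tower's top tray, each right way up and flat on the tray floor; squeeze the sprung release button in the post's head to let the telescoping post, with its tray, down by one hole only, until the button springs back out; and after that put the key fully home in the lock on top of the head, turn it clockwise to its stop (about a quarter turn) and leave it there. Leave the other things on the stand as they are.

Things in the scene. Friction and masses are not known exactly. Their poses are not given: they have to be found in the camera images.
- tower: Fixed tower of three pale oak trays one above the other (each 236 mm along the tower's x, 286 mm along its y) with a dark steel tube (40 mm across, 110 mm tall) beside them, on the axis x 0, y -172 mm; nothing else stands above the top tray or the head. Origin: under the middle of the trays, on the stand. Only the top tray moves (see post).
- post (a joint): Telescoping tube (28 mm) with the top tray and grey head; slides down into the dark tube. Value = m let down: 0 at the start (top hole), 0.040 next hole, 0.080 lowest; 2 mm play. The button's pin locks it in each hole. Button in: held by 13 N friction, pushes down with 2 to 8 N (24 N to raise). Let go of the button between holes and the pin springs out at the next hole it reaches.
- release (a joint): Sprung black plastic button (26 mm wide, 20 mm high) in the head's side facing the tower's +x, riding with the head. Value = m pressed in towards -x: 0 out, 0.008 fully in (2 N to start, 6 N fully in); the pin leaves its hole beyond 0.0056, and it returns to 0 only with the pin in a hole. Squeeze it against the head's opposite side.
- head_grip (a point): Centre of the post's head, a grey block 46 x 46 x 32 mm tall, at the button's mid height; axes as the tower's. Along x, head with button is 55 mm (button out, 9 mm proud at +x) or 47 mm (in). Block reaches 16 mm above and below this point, the lock on it 37 mm above; block's underside is 31 mm above the tray's rim. 252 mm above the stand at the start.
- tray_in (a point): Middle of the top tray's inner floor, axes as the tower's. Inner floor 220 mm along x by 270 mm along y, walls 8 mm thick, rising 22 mm above the floor (tray underside 8 mm below it). The post's head stands 172 mm from it towards the tower's -y. 183 mm above the stand at the start; sinks with the post.
- lock (a joint): Turning cylinder of the lock (steel, 42 mm across, 20 mm tall) on top of the head. Value = turn clockwise seen from above, rad: 0 at the start, 1.3 at its stop. Friction about 0.05 N m. The key has about 0.14 rad of play in the slot either way, so the key turns further than the cylinder.
- lock_slot (a point): Middle of the mouth of the lock's slot, on the cylinder's upper face; z up along the axis, x along the length of the slot (along the tower's x while the lock is at 0). Slot 25 mm long, 10 mm wide, 20 mm deep. Turns with the cylinder and sinks with the post. 289 mm above the stand at the start.
- key: Big flat key, 68 mm tall, standing upright in its stand; origin at the blade's tip end, z up towards its grip. From the origin up: tip 13 x 4 mm (0 to 7 mm), blade 22 x 7 mm along its x, y (to 18 mm), shoulder 30 x 16 mm (18 to 23 mm), neck 14 x 10 mm (to 34 mm), black plastic grip 44 mm along x, 11 mm thick along y (34 to 68 mm). Fully home when its shoulder rests on the lock's face (18 mm deep).
- key_tip (a point): The key's origin: middle of the lower end of its blade; axes as the key's. 18 mm below the slot's mouth when home.
- key_stand: Fixed oak block 60 x 60 x 26 mm with a slot in its top for the key; the key's tip starts 8 mm above the stand's foot. Origin under its middle.
- remote: Grey remote control, 150 (x) x 42 (y) x 20 mm, lying face up; origin under its middle. May be absent.
- incense_dish: White ceramic oblong incense dish, 100 (x) x 42 (y) x 18 mm, open on top with a 6 mm rim; origin under its middle. May be absent.
- earbud_case: Black silicone earbud case with flip-top lid (shut, does not open), 66 (x) x 48 (y) x 28 mm, rounded edges; origin under its middle. May be absent.
- paperweight: Round glass paperweight, 58 mm across up to 22 mm height, then domed, 39 mm tall, about 0.22 kg; origin under its middle. May be absent.
- card_box: Cardboard box of playing cards, 90 (x) x 60 (y) x 20 mm, lying flat; origin under its middle. May be absent.
- mug: Bystander: blue ceramic mug, 80 mm across, 90 mm tall. Leave it.
- candle: Bystander: amber candle jar, 70 mm across, 68 mm tall. Leave it.
- controller: Bystander: white game controller, about 90 x 155 x 40 mm. Leave it.
- coasters: Bystander: stack of round cork coasters, 80 mm across, 22 mm tall. Leave it.
- disc_cases: Bystander: two flat disc cases stacked, 135 x 190 x 28 mm. Leave them.
- vase: Bystander: closed terracotta vase, 96 mm across, 150 mm tall. Leave it.
Mind the look-alikes: they are no part of the job. What is shaped like the remote but blue is not meant.

How it is judged:
On the way, in this order (a step that is already met when the one before it is completed fails the run):
1. the post has been let down by one hole and the release button has sprung out again (value of joint post between 0.034 and 0.046 m and value of joint release below 0.0015 m), for 0.3 s.
2. the key is home in the lock, not yet turned (z of key_tip in the frame of lock_slot below -0.014 m and horizontal distance between key_tip and lock_slot below 0.008 m and angle between key's own z axis and vertical below 0.15 rad and value of joint lock below 0.4 rad), for 0.2 s.
3. the key has turned the lock clockwise to its stop (value of joint lock above 1.1 rad and z of key_tip in the frame of lock_slot below -0.014 m and horizontal distance between key_tip and lock_slot below 0.008 m and angle between key's own z axis and vertical below 0.15 rad), for 0.2 s.
At the end, for the whole second after the job is handed in: Post 0.034 to 0.046 m down, release button out (under 1.5 mm); key upright in the lock, 14 mm deep or more, lock turned 1.1 rad or more; every present remote, dish, earbud case, paperweight and card box at rest, right way up (0.2 rad), on the top tray's floor (within 12 mm) (all of step 1 and all of step 3 and x of remote in the frame of tray_in between -0.108 and 0.108 m and y of remote in the frame of tray_in between -0.133 and 0.133 m and z of remote in the frame of tray_in between -0.006 and 0.012 m and angle between each of remote, incense_dish, earbud_case, paperweight, card_box's own z axis and vertical below 0.2 rad and linear speed of each of remote, incense_dish, earbud_case, paperweight, card_box, key below 0.03 m/s and x of incense_dish in the frame of tray_in between -0.108 and 0.108 m and y of incense_dish in the frame of tray_in between -0.133 and 0.133 m and z of incense_dish in the frame of tray_in between -0.006 and 0.012 m and x of earbud_case in the frame of tray_in between -0.108 and 0.108 m and y of earbud_case in the frame of tray_in between -0.133 and 0.133 m and z of earbud_case in the frame of tray_in between -0.006 and 0.012 m and x of paperweight in the frame of tray_in between -0.108 and 0.108 m and y of paperweight in the frame of tray_in between -0.133 and 0.133 m and z of paperweight in the frame of tray_in between -0.006 and 0.012 m and x of card_box in the frame of tray_in between -0.108 and 0.108 m and y of card_box in the frame of tray_in between -0.133 and 0.133 m and z of card_box in the frame of tray_in between -0.006 and 0.012 m); the robot touches nothing.
It fails at once if a bystander is pushed more than 60 mm or tipped over (distance of any of mug, candle, controller, coasters, disc_cases, vase from where it was at the start of the episode above 0.06 m or angle between any of mug, candle, controller, coasters, disc_cases, vase's own z axis and vertical above 0.6 rad).
Of remote, incense_dish, earbud_case, paperweight, card_box only 3 to 4 are there at a start; the rules pass over those that are not, and their reading is None.
At some moment in a run one of remote, incense_dish, earbud_case, paperweight, card_box may be knocked a few centimetres aside while the robot is not near it.
It also fails if it takes over 210 s, if anything falls off the work surface, if the arm or the gripper's body presses on something with over 40 N, if the wrist force passes 120 N, or if a joint passes its speed limit or range.

## Working session

There is one attempt and no reset: what is moved stays moved. The work goes in short steps, Python scripts to look and compute and a shell command to move; the robot and the scene stay as the last step left them, time stands still between calls to the robot, and variables do not carry over. Pictures are saved under pics/ and viewed, about 12 in all and at most 16, crops included, and the job is handed in when it is done.

```bash
ls; mkdir -p pics; cat > h.py <<'E'
from bench import r
import numpy as np, cv2
from scipy.spatial.transform import Rotation as R
def grab(n,f=None):
    im=r.grab_frame(n)
    if f: cv2.imwrite('pics/'+f,im[:,:,::-1])
    return im
def w2c(n,st=None):
    c=r.camera_info(n)
    if 'world_to_cam' in c: return c,np.array(c['world_to_cam'])
    st=st or r.get_state()
    T=np.eye(4);T[:3,:3]=R.from_euler('xyz',st['eef_rot']).as_matrix();T[:3,3]=st['tcp_pos']
    return c,np.linalg.inv(T@np.array(c['hand_eye']))
def proj(n,P,st=None):
    c,M=w2c(n,st);p=(M[:3,:3]@np.atleast_2d(P).T).T+M[:3,3]
    s=np.c_[p[:,0]/-p[:,2],-p[:,1]/-p[:,2]];s=s*(1+c['k1']*(s**2).sum(1))[:,None]
    return s*[c['fx'],c['fy']]+[c['cx'],c['cy']]
def unproj(n,uv,z,st=None):
    c,M=w2c(n,st);uv=np.atleast_2d(uv).astype(float)
    d=(uv-[c['cx'],c['cy']])/[c['fx'],c['fy']];s=d.copy()
    for _ in range(20): s=d/(1+c['k1']*(s**2).sum(1))[:,None]
    ray=(M[:3,:3].T@np.c_[s[:,0],-s[:,1],-np.ones(len(s))].T).T
    o=-M[:3,:3].T@M[:3,3]
    return o+ray*((z-o[2])/ray[:,2])[:,None]
E
python3 - <<'E'
from h import *
a=grab('scene','s0.png');b=grab('side','d0.png');w=grab('wrist','w0.png')
print({k:np.round(v,3).tolist() if not isinstance(v,str) else v for k,v in r.get_state().items()})
for n in ['scene','side','wrist']:
  c=r.camera_info(n);print(n,c['fx'],c['k1'],np.round(np.linalg.inv(w2c(n)[1])[:3],3).tolist())
for t in 'tower head_grip tray_in lock_slot key key_tip key_stand remote incense_dish earbud_case paperweight card_box mug candle controller coasters disc_cases vase'.split():
  for n in ['scene','side']:
    print(t,n,[(np.round(d['at'],3).tolist(),round(d['conf'],2)) for d in r.pinpoint(t,n)[:3]])
E
```

```text
pics
{'clock': 0.15, 'q': [-1.092, 0.69, -0.195, 1.566, 0.157, 0.902, -0.215], 'qd': [-0.001, -0.003, 0.0, -0.003, -0.001, 0.002, 0.001], 'effort': [-0.003, -52.786, -1.269, -15.359, -0.053, 0.004, 0.0], 'tcp_pos': [0.269, 0.564, 0.404], 'eef_rot': [-1.519, 1.57, -1.964], 'wrist_force': [0.315, -0.514, 0.29], 'wrist_torque': [-0.001, 0.018, -0.014], 'grip_width': 0.088}
scene 509.92356603758475 0.0400559301920079 [[-0.86, -0.386, 0.333, 1.018], [0.509, -0.664, 0.548, 0.765], [0.01, 0.641, 0.767, 1.332]]
side 414.55266112264326 -0.013960890240756632 [[-0.97, 0.184, -0.157, 0.326], [-0.242, -0.737, 0.631, 0.834], [0.0, 0.65, 0.76, 1.211]]
wrist 368.47904799722465 -0.06119903963781444 [[0.429, -0.854, -0.294, 0.193], [0.903, 0.406, 0.138, 0.601], [0.001, -0.325, 0.946, 0.384]]
tower scene [([0.526, -0.188, 0.003], 0.98)]
tower side [([0.525, -0.185, 0.001], 0.71), ([0.43, 0.159, -0.003], 0.51)]
head_grip scene [([0.513, -0.354, 0.252], 0.71), ([0.793, -0.123, -0.001], 0.52)]
head_grip side [([0.51, -0.355, 0.252], 0.9)]
tray_in scene [([0.522, -0.191, 0.182], 0.98), ([0.337, -0.475, -0.
[... 1158 characters left out ...]
 scene [([0.765, 0.041, 0.001], 0.64)]
mug side [([0.769, 0.041, -0.002], 0.94)]
candle scene [([0.767, 0.177, 0.0], 0.8)]
candle side [([0.766, 0.171, -0.002], 0.94)]
controller scene [([0.792, -0.124, -0.0], 0.68), ([0.441, 0.403, 0.001], 0.5)]
controller side [([0.793, -0.118, 0.0], 0.95)]
coasters scene [([0.527, -0.188, -0.001], 0.71), ([0.752, 0.289, -0.003], 0.57), ([0.338, -0.476, -0.001], 0.39)]
coasters side [([0.751, 0.29, -0.003], 0.83), ([0.508, -0.359, 0.29], 0.5)]
disc_cases scene [([0.335, -0.476, -0.005], 0.81), ([0.752, 0.292, -0.002], 0.25)]
disc_cases side [([0.339, -0.476, -0.001], 0.6)]
vase scene [([0.685, -0.432, 0.002], 0.62)]
vase side [([0.685, -0.433, 0.0], 0.77)]
```

View pics/s0.png

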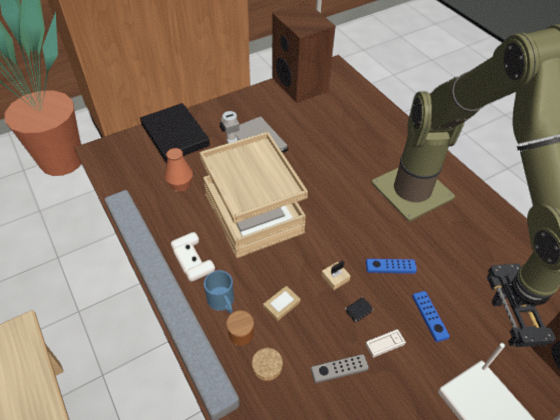

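View pics/d0.png

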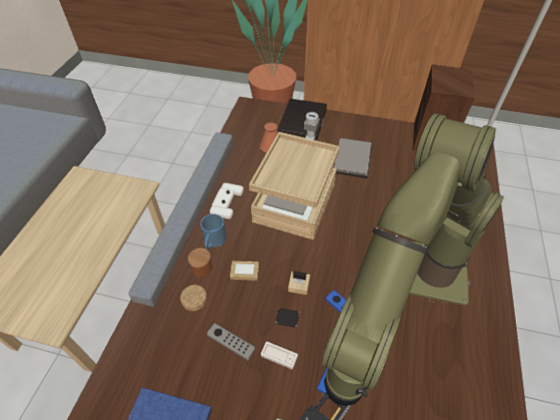

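The scene shows:
- **Remotes:** the grey remote is at scene (340,368). Two blue look-alikes are at (391,266) and (431,316).
- **Other items to move:** the dish is at (386,343), the earbud case at (360,310) and the card box at (282,303). I see no paperweight.
- **Key and tower:** the key in its stand is at (336,274), and the head is at about (231,120).

I choose the grey remote and will check it in a close wrist view.

```bash
cat >> h.py <<'E'
def plan(P,psi,st=None,sym=True):
    st=st or r.get_state()
    A=R.from_euler('xyz',st['eef_rot']).as_matrix()
    cur=np.arctan2(A[1,1],A[0,1])
    if sym: psi=cur+(psi-cur+np.pi/2)%np.pi-np.pi/2
    c,s=np.cos(psi),np.sin(psi)
    B=np.array([[0,c,s],[0,s,-c],[-1,0,0]])
    rv=R.from_matrix(A.T@B).as_rotvec()
    d=A.T@(np.array(P)+[0,0,.147]-st['tcp_pos'])*1000
    print('rows',np.round(rv,3).tolist(),np.round(d,1).tolist(),'q7',round(st['q'][6],2),'psi',round(cur,3),'->',round(psi,3))
def rect(reg,n,z,st=None):
    uv=np.argwhere(reg)[:,::-1]
    p=unproj(n,uv,z,st)[:,:2]
    (c,s,a)=cv2.minAreaRect((p*1000).astype(np.float32))
    a=np.radians(a)
    if s[0]<s[1]: s=s[::-1];a+=np.pi/2
    return np.round(np.array(c)/1000,4),np.round(s,0),round((a+np.pi/2)%np.pi-np.pi/2,3)
H=dict(remote=.02,incense_dish=.018,earbud_case=.024,card_box=.02)
def look(n,ts,z0=0,f=None):
    st=r.get_state();grab(n,f)
    for t in ts:
        for d in r.trace(t,n)[:3]: print(t,round(d['conf'],2),rect(d['region'],n,z0+H.get(t,0),st))
E
python3 - <<'E'
from h import *
look('scene',['remote','incense_dish','earbud_case','card_box'])
for n in ['scene','side']:
  print('tray');d=r.trace('tray_in',n);print([(x['conf'],rect(x['region'],n,.205)) for x in d[:2]]) if d else 0
plan([.5,.37,.3],0)
E
```

```text
remote 0.86 (array([0.2707, 0.2167]), array([150.,  50.]), np.float64(-0.526))
remote 0.82 (array([0.5893, 0.3979]), array([153.,  45.]), np.float64(-0.291))
remote 0.68 (array([0.2795, 0.4024]), array([151.,  47.]), np.float64(1.315))
incense_dish 0.56 (array([0.4406, 0.4031]), array([105.,  49.]), np.float64(-0.142))
earbud_case 0.71 (array([0.4437, 0.2896]), array([71., 54.]), np.float64(0.077))
earbud_case 0.6 (array([ 0.4421, -0.4143]), array([529., 289.]), np.float64(1.48))
card_box 0.87 (array([0.6206, 0.1563]), array([96., 70.]), np.float64(0.209))
card_box 0.21 (array([0.7609, 0.1655]), array([102.,  76.]), np.float64(1.039))
tray
[(0.84, (array([ 0.5205, -0.2512]), array([455., 242.]), np.float64(1.465))), (0.26, (array([0.7856, 0.3596]), array([70., 66.]), np.float64(1.04)))]
tray
[(0.69, (array([ 0.5201, -0.2479]), array([469., 242.]), np.float64(1.466)))]
rows [1.126, -0.0, -0.0] [-42.3, -75.9, 292.1] q7 -0.22 psi 1.126 -> 0.0
```

```bash
python3 -m crank '[[0.2,0,0,-20,0,60,0],[0,0,0,-42,-76,292,0],[0,0,0,-42,-76,292,0],[0,0,0,-42,-76,292,0],[0,0,0,-42,-76,292,0],[0,0,0,-42,-76,292,0],[0,0,0,-42,-76,292,0],[0,0,0,-42,-76,292,0]]'
python3 - <<'E'
from h import *
look('wrist',['remote','incense_dish','earbud_case','card_box'],f='w1.png')
E
```

```text
clock: 3.3
tcp_pos: [0.4983, 0.3716, 0.4466]
eef_rot: [2.924, 1.569, 2.483]
wrist_force: [-0.9, -0.2, -0.3]
grip_width: 0.0883
remote 0.97 (array([0.5874, 0.3978]), array([151.,  42.]), np.float64(-0.292))
remote 0.71 (array([0.2907, 0.2076]), array([106.,  49.]), np.float64(-0.551))
incense_dish 0.93 (array([0.4404, 0.403 ]), array([100.,  42.]), np.float64(-0.145))
earbud_case 0.8 (array([0.4431, 0.2883]), array([67., 52.]), np.float64(0.084))
card_box 0.6 (array([0.646, 0.172]), array([84., 48.]), np.float64(-0.916))
```

View pics/w1.png

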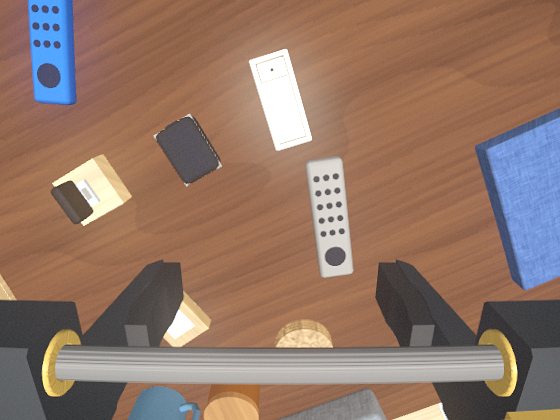

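Wrist view: the grey remote is at (330,217), the dish at (280,100), the earbud case at (187,150), the key at (88,190) and the card box at (185,322). The choice is confirmed, so I start with the remote.

```bash
python3 - <<'E'
from h import *
plan([.5874,.3978,.12],1.279)
plan([.5874,.3978,.024],1.279)
E
```

```text
rows [-0.151, -0.0, -0.0] [179.7, 62.3, 68.1] q7 0.27 psi 1.128 -> 1.279
rows [-0.151, -0.0, -0.0] [275.7, 62.3, 68.1] q7 0.27 psi 1.128 -> 1.279
```

```bash
python3 -m crank '[[-0.151,0,0,50,62,68,0],[-0.151,0,0,100,62,68,0],[-0.151,0,0,160,62,68,0],[-0.151,0,0,215,62,68,0],[-0.151,0,0,245,62,68,0],[-0.151,0,0,265,62,68,0],[-0.151,0,0,276,62,68,0],[-0.151,0,0,276,62,68,0]]' 20
python3 -m crank '[[0,0,0,0,0,0,0.7],[0,0,0,0,0,0,0.7],[0,0,0,0,0,0,0.7],[0,0,0,0,0,0,0.7],[0,0,0,-30,0,0,0.7],[0,0,0,-90,0,0,0.7],[0,0,0,-150,0,0,0.7],[0,0,0,-210,0,0,0.7]]' 20
python3 - <<'E'
from h import *
def tw(T,yaw,x,y,z):
    c,s=np.cos(yaw),np.sin(yaw);return [T[0]+c*x-s*y,T[1]+s*x+c*y,z]
print(r.get_state()['q'])
plan([.526,-.188,.35],-.09)
for n in ['scene']:
  grab(n); print([(np.round(d['at'],4),d['conf']) for t in ['head_grip','tray_in','lock_slot'] for d in r.pinpoint(t,n)[:1]])
E
```

```text
clock: 4.55
tcp_pos: [0.588, 0.397, 0.1712]
eef_rot: [1.002, 1.57, 0.709]
wrist_force: [0.4, -0.0, 0.3]
grip_width: 0.0883
clock: 5.55
tcp_pos: [0.5877, 0.3965, 0.3828]
eef_rot: [2.174, 1.571, 1.88]
wrist_force: [1.1, -0.2, 0.2]
grip_width: 0.0264
[-0.54065274  0.83768247 -0.25163116  1.29566378  0.21686333  1.0346298
  0.45393673]
rows [1.367, -0.0, -0.0] [-114.3, -577.3, 110.2] q7 0.45 psi 1.277 -> -0.09
[(array([ 0.5107, -0.3569,  0.2514]), 0.66), (array([ 0.524 , -0.1924,  0.1842]), 0.85), (array([ 0.5084, -0.361 ,  0.2853]), 0.54)]
```

```bash
python3 - <<'E'
from h import *
look('wrist',['remote'],f='w2.png')
E
```

```text
remote 0.87 (array([0.5881, 0.3964]), array([148.,  42.]), np.float64(-0.284))
remote 0.5 (array([0.4462, 0.1921]), array([72., 37.]), np.float64(-0.509))
```

View pics/w2.png

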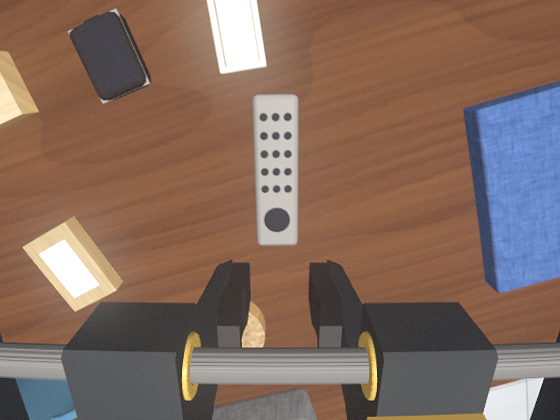

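The remote is still in place at (275,170). I lifted before the fingers had closed on it, so I retry with a longer close.

```bash
python3 - <<'E'
from h import *
plan([.5881,.3970,.024],1.283)
E
python3 -m crank '[[0,0,0,0,0,0,0],[0,0,0,50,0,0,0],[0,0,0,100,0,0,0],[0,0,0,150,0,0,0],[0,0,0,190,0,0,0],[0,0,0,212,0,0,0],[0,0,0,212,0,0,0],[0,0,0,212,0,0,1]]' 25
python3 -m crank '[[0,0,0,0,0,0,1],[0,0,0,0,0,0,1],[0,0,0,0,0,0,1],[0,0,0,0,0,0,1],[0,0,0,0,0,0,1],[0,0,0,0,0,0,1],[0,0,0,0,0,0,1],[0,0,0,0,0,0,1]]' 25
```

```text
rows [-0.006, -0.001, 0.002] [208.3, 1.4, 0.7] q7 0.45 psi 1.277 -> 1.283
clock: 6.85
tcp_pos: [0.5881, 0.3969, 0.1689]
eef_rot: [1.107, 1.57, 0.813]
wrist_force: [-0.1, -0.6, -0.5]
grip_width: 0.0805
clock: 7.85
tcp_pos: [0.5879, 0.3966, 0.1688]
eef_rot: [-1.625, 1.571, -1.919]
wrist_force: [-0.3, -0.1, 0.2]
grip_width: 0.0419
```

```bash
python3 -m crank '[[0,0,0,-60,0,0,1],[0,0,0,-120,0,0,1],[0,0,0,-180,0,0,1],[0,0,0,-240,0,0,1],[0,0,0,-300,0,0,1],[0,0,0,-310,0,0,1],[0,0,0,-310,0,0,1]]' 25
python3 - <<'E'
from h import *
plan([.53,-.14,.33],-.09)
E
```

```text
clock: 8.72
tcp_pos: [0.5877, 0.3966, 0.4786]
eef_rot: [0.685, 1.571, 0.391]
wrist_force: [-0.1, -1.0, -2.4]
grip_width: 0.0422
rows [1.367, 0.0, -0.0] [1.5, -530.4, 100.1] q7 0.48 psi 1.277 -> -0.09
```

```bash
python3 -m crank '[[0.17,0,0,0,-60,12,1],[0.34,0,0,0,-120,24,1],[0.51,0,0,0,-180,35,1],[0.68,0,0,0,-240,46,1],[0.85,0,0,0,-300,58,1],[1.02,0,0,0,-360,70,1],[1.19,0,0,0,-420,82,1],[1.3,0,0,0,-480,94,1]]' 25
python3 -m crank '[[0.07,0,0,0,0,0,1],[0.07,0,0,0,0,0,1],[0.07,0,0,0,0,0,1]]' 25
python3 - <<'E'
from h import *
st=r.get_state();print(np.round(st['tcp_pos'],3),st['grip_width'],st['q'][6])
plan([.53,-.14,.33],-.09)
grab('wrist','w3.png')
for t in ['tray_in','head_grip','lock_slot','tower']: print(t,[(np.round(d['at'],4),round(d['conf'],2)) for d in r.pinpoint(t,'wrist')[:2]])
E
```

```text
clock: 9.72
tcp_pos: [0.5377, -0.0918, 0.4763]
eef_rot: [-1.583, 1.566, 3.102]
wrist_force: [0.7, -1.3, -1.9]
grip_width: 0.0418
clock: 10.1
tcp_pos: [0.5387, -0.0888, 0.4774]
eef_rot: [-1.804, 1.568, 2.819]
wrist_force: [0.2, 0.4, -0.7]
grip_width: 0.0419
[ 0.539 -0.089  0.477] 0.04193486304470635 0.041670989767787055
rows [0.0, -0.001, 0.003] [0.4, -4.1, 51.8] q7 0.04 psi -0.09 -> -0.09
tray_in [(array([ 0.7645,  0.0464, -0.0035]), 0.55)]
head_grip []
lock_slot []
tower []
```

View pics/w3.png

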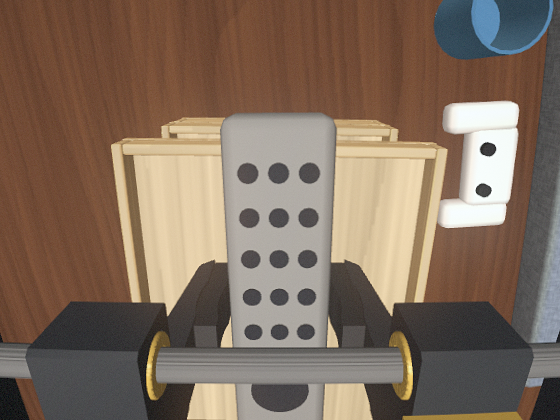

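The remote is held over the tray. The far rim's outer corners are at about (115,143) and (446,149). I unproject them at rim height to get the tower's pose.

```bash
cat >> h.py <<'E'
def tw(T,yaw,x,y,z):
    c,s=np.cos(yaw),np.sin(yaw);return [T[0]+c*x-s*y,T[1]+s*x+c*y,z]
E
python3 - <<'E'
from h import *
p=unproj('wrist',[[115,143],[446,149]],.205);print(p)
d=p[1]-p[0];yaw=np.arctan2(d[1],d[0]);print('width',np.hypot(*d[:2]),'yaw',yaw)
T=(p[0]+p[1])/2;print('centre',tw(T,yaw,0,-.143,0), 'head',tw(T,yaw,0,-.315,0))
E
```

```text
[[ 0.43015672 -0.03310247  0.205     ]
 [ 0.65970186 -0.05814453  0.205     ]]
width 0.2309070752748628 yaw -0.10866454816487356
centre [np.float64(0.5294208208768646), np.float64(-0.18778005645380855), 0] head [np.float64(0.5107672793474144), np.float64(-0.3587655686716835), 0]
```

```bash
python3 - <<'E'
from h import *
T=(.528,-.1875);y=-.107
plan(tw(T,y,-.058,.05,.26),y)
plan(tw(T,y,-.058,.05,.206),y)
E
```

```text
rows [0.016, -0.0, 0.0] [71.6, -59.1, 47.8] q7 0.04 psi -0.091 -> -0.107
rows [0.016, -0.0, 0.0] [125.6, -59.1, 47.8] q7 0.04 psi -0.091 -> -0.107
```

```bash
python3 -m crank '[[0.016,0,0,20,-59,48,1],[0.016,0,0,50,-59,48,1],[0.016,0,0,85,-59,48,1],[0.016,0,0,105,-59,48,1],[0.016,0,0,118,-59,48,1],[0.016,0,0,125,-59,48,1],[0.016,0,0,125,-59,48,1],[0.016,0,0,125,-59,48,0.385]]' 25
python3 -m crank '[[0,0,0,0,0,0,0.385],[0,0,0,0,0,0,0.385],[0,0,0,-10,0,0,0.385],[0,0,0,-40,0,0,0.385],[0,0,0,-90,0,0,0.385],[0,0,0,-140,0,0,0.385],[0,0,0,-200,0,0,0],[0,0,0,-200,0,0,0]]' 25
python3 - <<'E'
from h import *
look('wrist',['remote'],.183,f='w4.png')
look('scene',['incense_dish'])
plan([.5,.34,.30],1.45)
E
```

```text
clock: 11.35
tcp_pos: [0.476, -0.1323, 0.3544]
eef_rot: [1.511, 1.569, -0.168]
wrist_force: [-0.9, -0.6, 1.4]
grip_width: 0.0497
clock: 12.35
tcp_pos: [0.4761, -0.1327, 0.5588]
eef_rot: [1.503, 1.56, -0.178]
wrist_force: [-1.1, 0.2, -1.0]
grip_width: 0.0719
remote 0.62 (array([ 0.4774, -0.131 ]), array([148.,  41.]), np.float64(1.473))
remote 0.56 (array([ 0.5229, -0.2437]), array([403., 238.]), np.float64(1.468))
remote 0.32 (array([ 0.5205, -0.4266]), array([57., 36.]), np.float64(-0.14))
incense_dish 0.69 (array([0.4407, 0.4042]), array([105.,  48.]), np.float64(-0.12))
incense_dish 0.52 (array([0.4319, 0.1572]), array([72., 71.]), np.float64(-1.543))
rows [-1.559, -0.002, 0.002] [105.9, -26.3, -472.0] q7 0.12 psi -0.109 -> 1.45
```

```bash
python3 -m crank '[[-0.18,0,0,0,-3,-60,0],[-0.37,0,0,10,-6,-120,0],[-0.55,0,0,20,-9,-180,0],[-0.74,0,0,35,-12,-240,0],[-0.92,0,0,50,-15,-300,0],[-1.11,0,0,70,-18,-360,0],[-1.3,0,0,90,-22,-420,0],[-1.48,0,0,105,-26,-472,0]]' 25
python3 -m crank '[[-0.1,0,0,0,0,0,0],[-0.1,0,0,0,0,0,0]]' 25
python3 - <<'E'
from h import *
look('wrist',['incense_dish','earbud_case','card_box'])
plan([.4405,.4030,.12],1.426)
E
```

```text
clock: 13.55
tcp_pos: [0.5005, 0.3415, 0.446]
eef_rot: [-2.425, 1.567, -2.618]
wrist_force: [1.1, -0.1, 0.2]
grip_width: 0.0886
clock: 13.8
tcp_pos: [0.5008, 0.3397, 0.4467]
eef_rot: [-2.48, 1.567, -2.58]
wrist_force: [-0.4, 0.0, 0.8]
grip_width: 0.0882
incense_dish 0.86 (array([0.4398, 0.4016]), array([102.,  45.]), np.float64(-0.165))
earbud_case 0.7 (array([0.4427, 0.2873]), array([68., 50.]), np.float64(0.079))
card_box 0.93 (array([0.6022, 0.1553]), array([70., 60.]), np.float64(-1.34))
card_box 0.31 (array([0.4428, 0.2864]), array([68., 50.]), np.float64(0.075))
rows [0.042, -0.0, 0.001] [181.5, 57.8, -67.1] q7 0.57 psi 1.468 -> 1.426
```

```bash
python3 -m crank '[[0.05,0,0,50,58,-67,0],[0.05,0,0,100,58,-67,0],[0.05,0,0,160,58,-67,0],[0.05,0,0,215,58,-67,0],[0.05,0,0,250,58,-67,0],[0.05,0,0,272,58,-67,0],[0.05,0,0,280,58,-67,0],[0.05,0,0,280,58,-67,0.8]]' 25
python3 -m crank '[[0,0,0,0,0,0,1],[0,0,0,0,0,0,1],[0,0,0,0,0,0,1],[0,0,0,0,0,0,1],[0,0,0,0,0,0,1],[0,0,0,0,0,0,1],[0,0,0,0,0,0,1],[0,0,0,0,0,0,1]]' 25
python3 -m crank '[[0,0,0,-60,0,0,1],[0,0,0,-120,0,0,1],[0,0,0,-180,0,0,1],[0,0,0,-240,0,0,1],[0,0,0,-300,0,0,1],[0,0,0,-310,0,0,1]]' 25
python3 - <<'E'
from h import *
T=(.528,-.1875);y=-.107
plan(tw(T,y,.055,-.06,.32),y)
E
```

```text
clock: 15.0
tcp_pos: [0.4406, 0.404, 0.1691]
eef_rot: [0.512, 1.57, 0.361]
wrist_force: [-0.2, -0.8, 0.5]
grip_width: 0.0803
clock: 16.0
tcp_pos: [0.4403, 0.4038, 0.169]
eef_rot: [-1.331, 1.57, -1.481]
wrist_force: [-1.3, -2.3, 4.9]
grip_width: 0.0419
clock: 16.75
tcp_pos: [0.4405, 0.4051, 0.4829]
eef_rot: [1.035, 1.562, 0.885]
wrist_force: [-0.9, 0.3, -2.5]
grip_width: 0.0418
rows [1.528, -0.002, -0.01] [12.2, -630.6, 232.4] q7 0.39 psi 1.421 -> -0.107
```

```bash
python3 -m crank '[[0.15,0,0,0,-57,21,1],[0.3,0,0,0,-114,42,1],[0.45,0,0,0,-171,63,1],[0.6,0,0,0,-228,84,1],[0.75,0,0,0,-285,105,1],[0.9,0,0,0,-342,126,1],[1.05,0,0,0,-399,147,1],[1.2,0,0,0,-456,168,1]]' 25
python3 - <<'E'
from h import *
T=(.528,-.1875);y=-.107
plan(tw(T,y,.055,-.06,.28),y)
plan(tw(T,y,.055,-.06,.206),y)
E
```

```text
clock: 17.75
tcp_pos: [0.5381, -0.0736, 0.477]
eef_rot: [-1.874, 1.568, 3.055]
wrist_force: [0.2, 0.9, -2.0]
grip_width: 0.0417
rows [0.324, -0.0, 0.003] [49.9, -1.2, 183.5] q7 0.26 psi 0.217 -> -0.107
rows [0.324, -0.0, 0.003] [123.9, -1.0, 183.5] q7 0.26 psi 0.217 -> -0.107
```

```bash
python3 -m crank '[[0.16,0,0,0,-1,60,1],[0.324,0,0,10,-1,120,1],[0.324,0,0,40,-1,180,1],[0.324,0,0,75,-1,183,1],[0.324,0,0,105,-1,183,1],[0.324,0,0,118,-1,183,1],[0.324,0,0,123,-1,183,1],[0.324,0,0,123,-1,183,1]]' 25
python3 -m crank '[[0,0,0,0,0,0,0.4],[0,0,0,0,0,0,0.4],[0,0,0,0,0,0,0.4],[0,0,0,-10,0,0,0.385],[0,0,0,-40,0,0,0.385],[0,0,0,-90,0,0,0.385],[0,0,0,-140,0,0,0.385],[0,0,0,-190,0,0,0]]' 25
python3 - <<'E'
from h import *
look('wrist',['incense_dish','remote'],.183)
plan([.443,.2875,.30],1.65)
E
```

```text
clock: 18.75
tcp_pos: [0.5777, -0.2504, 0.3561]
eef_rot: [1.294, 1.57, -0.379]
wrist_force: [-0.8, -0.1, -1.5]
grip_width: 0.0419
clock: 19.75
tcp_pos: [0.577, -0.2506, 0.5483]
eef_rot: [1.351, 1.57, -0.323]
wrist_force: [0.9, -0.4, -0.4]
grip_width: 0.0622
incense_dish 0.97 (array([ 0.5796, -0.2481]), array([100.,  42.]), np.float64(1.469))
incense_dish 0.36 (array([ 0.4932, -0.4064]), array([48., 46.]), np.float64(-0.097))
remote 0.69 (array([ 0.4786, -0.1481]), array([118.,  46.]), np.float64(1.473))
rows [1.388, -0.004, -0.008] [100.2, -190.1, -521.9] q7 0.28 psi -0.103 -> -1.492
```

```bash
python3 -m crank '[[0.17,0,0,0,-20,-58,0],[0.34,0,0,10,-40,-116,0],[0.51,0,0,20,-60,-174,0],[0.68,0,0,35,-85,-230,0],[0.85,0,0,50,-105,-290,0],[1.02,0,0,70,-126,-348,0],[1.19,0,0,90,-147,-406,0],[1.36,0,0,100,-168,-464,0]]' 25
python3 -m crank '[[0.03,0,0,0,58,22,0],[0.03,0,0,0,58,22,0],[0.03,0,0,0,58,22,0]]' 25
python3 - <<'E'
from h import *
look('wrist',['earbud_case'],f='w5.png')
plan([.443,.2873,.024],1.65)
E
```

```text
clock: 20.9
tcp_pos: [0.4586, 0.2223, 0.4457]
eef_rot: [0.467, 1.568, -2.573]
wrist_force: [0.6, 0.8, 0.0]
grip_width: 0.0881
clock: 21.28
tcp_pos: [0.4441, 0.1604, 0.4469]
eef_rot: [0.043, 1.57, -3.022]
wrist_force: [0.2, -0.1, 0.7]
grip_width: 0.0882
earbud_case 0.84 (array([0.4449, 0.2835]), array([66., 51.]), np.float64(0.076))
rows [-0.002, 0.0, 0.0] [276.0, -126.0, -8.3] q7 -1.64 psi -1.493 -> -1.492
```

```bash
python3 -m crank '[[0,0,0,30,-60,-9,0],[0,0,0,60,-125,-9,0],[0,0,0,120,-125,-9,0],[0,0,0,180,-125,-9,0],[0,0,0,240,-125,-9,0],[0,0,0,268,-125,-9,0],[0,0,0,276,-125,-9,0],[0,0,0,276,-125,-9,0.8]]' 20
python3 -m crank '[[0,0,0,0,0,0,1],[0,0,0,0,0,0,1],[0,0,0,0,0,0,1],[0,0,0,0,0,0,1],[0,0,0,0,0,0,1],[0,0,0,0,0,0,1],[0,0,0,0,0,0,1],[0,0,0,0,0,0,1]]' 20
python3 -m crank '[[0,0,0,-60,0,0,1],[0,0,0,-120,0,0,1],[0,0,0,-180,0,0,1],[0,0,0,-240,0,0,1],[0,0,0,-300,0,0,1],[0,0,0,-310,0,0,1]]' 20
python3 - <<'E'
from h import *
T=(.528,-.1875);y=-.107
plan(tw(T,y,-.058,-.08,.32),y)
E
```

```text
clock: 22.38
tcp_pos: [0.4439, 0.2862, 0.1713]
eef_rot: [-2.17, 1.57, 1.049]
wrist_force: [-0.3, 0.9, 0.5]
grip_width: 0.0804
clock: 23.38
tcp_pos: [0.4437, 0.2863, 0.1717]
eef_rot: [-2.471, 1.57, 0.749]
wrist_force: [-0.4, -0.1, 6.6]
grip_width: 0.0478
clock: 24.12
tcp_pos: [0.4442, 0.286, 0.485]
eef_rot: [-2.583, 1.563, 0.636]
wrist_force: [0.4, 0.2, -1.1]
grip_width: 0.0477
rows [-1.386, -0.008, -0.001] [15.5, 546.6, 25.1] q7 -1.85 psi -1.493 -> -0.107
```

```bash
python3 -m crank '[[-0.17,0,0,0,60,10,1],[-0.34,0,0,0,120,20,1],[-0.51,0,0,0,180,30,1],[-0.68,0,0,0,240,40,1],[-0.85,0,0,0,300,40,1],[-1.02,0,0,0,360,30,1],[-1.19,0,0,0,420,25,1],[-1.36,0,0,0,480,25,1]]' 20
python3 - <<'E'
from h import *
T=(.528,-.1875);y=-.107
plan(tw(T,y,-.058,-.08,.28),y)
plan(tw(T,y,-.058,-.08,.2085),y)
E
```

```text
clock: 25.12
tcp_pos: [0.4553, -0.1869, 0.4798]
eef_rot: [-2.152, 1.568, 2.429]
wrist_force: [1.0, -0.0, 0.2]
grip_width: 0.048
rows [-0.024, -0.001, 0.002] [52.7, 16.2, 72.5] q7 0.25 psi -0.131 -> -0.107
rows [-0.024, -0.001, 0.002] [124.2, 16.4, 72.6] q7 0.25 psi -0.131 -> -0.107
```

```bash
python3 -m crank '[[-0.024,0,0,0,16,60,1],[-0.024,0,0,30,16,72,1],[-0.024,0,0,70,16,72,1],[-0.024,0,0,100,16,72,1],[-0.024,0,0,116,16,72,1],[-0.024,0,0,124,16,72,1],[-0.024,0,0,124,16,72,1],[-0.024,0,0,124,16,72,1]]' 20
python3 -m crank '[[0,0,0,0,0,0,0.35],[0,0,0,0,0,0,0.35],[0,0,0,0,0,0,0.35],[0,0,0,-10,0,0,0.35],[0,0,0,-40,0,0,0.35],[0,0,0,-90,0,0,0.35],[0,0,0,-140,0,0,0.35],[0,0,0,-190,0,0,0]]' 20
python3 - <<'E'
from h import *
look('wrist',['earbud_case','incense_dish','remote'],.183)
grab('scene')
plan([.60,.16,.30],0)
E
```

```text
clock: 26.12
tcp_pos: [0.4614, -0.2592, 0.3575]
eef_rot: [1.329, 1.57, -0.356]
wrist_force: [0.7, -0.9, -0.7]
grip_width: 0.0476
clock: 27.12
tcp_pos: [0.4608, -0.259, 0.5495]
eef_rot: [1.291, 1.57, -0.394]
wrist_force: [2.2, 0.3, -0.7]
grip_width: 0.0648
earbud_case 0.62 (array([ 0.4628, -0.2583]), array([68., 49.]), np.float64(1.457))
incense_dish 0.89 (array([ 0.5767, -0.2481]), array([101.,  46.]), np.float64(1.463))
remote 0.62 (array([ 0.474 , -0.1593]), array([98., 42.]), np.float64(1.483))
rows [-0.114, -0.0, 0.001] [100.0, 90.6, -432.0] q7 0.39 psi -0.114 -> 0.0
```

```bash
python3 -m crank '[[-0.1,0,0,0,15,-60,0],[-0.1,0,0,10,30,-120,0],[-0.1,0,0,20,45,-180,0],[-0.1,0,0,35,55,-240,0],[-0.1,0,0,50,65,-300,0],[-0.1,0,0,70,75,-360,0],[-0.1,0,0,90,85,-420,0],[-0.1,0,0,100,91,-432,0]]' 20
python3 -m crank '[[0,0,0,0,0,0,0],[0,0,0,0,0,0,0]]' 20
python3 - <<'E'
from h import *
look('wrist',['card_box','key'],f='w6.png')
plan([.622,.1555,.024],.21)
E
```

```text
clock: 28.38
tcp_pos: [0.5999, 0.165, 0.4437]
eef_rot: [-1.864, 1.565, 2.841]
wrist_force: [0.8, -0.5, 1.1]
grip_width: 0.0879
clock: 28.62
tcp_pos: [0.6009, 0.1571, 0.4471]
eef_rot: [-0.171, 1.569, -1.76]
wrist_force: [0.7, -0.6, -0.8]
grip_width: 0.0882
card_box 0.65 (array([0.6233, 0.1564]), array([89., 63.]), np.float64(0.19))
card_box 0.59 (array([ 0.4739, -0.2178]), array([261.,  27.]), np.float64(0.004))
rows [-0.227, 0.001, -0.001] [277.0, 20.8, 1.6] q7 -0.3 psi -0.017 -> 0.21
```

View pics/w6.png

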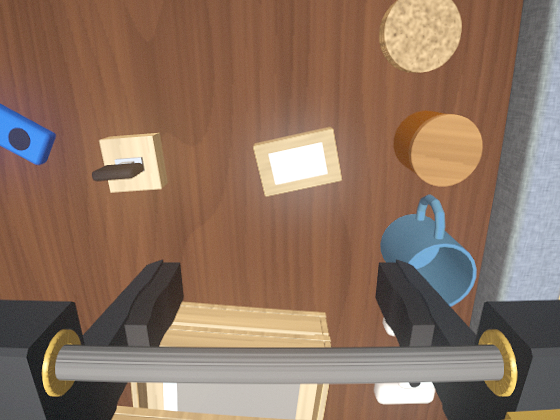

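The card box is at (298,162) with its long axis near world x. The key grip is at (118,172) in its stand at (133,162).

```bash
python3 -m crank '[[0.18,0,0,0,10,1,0],[0.36,0,0,30,21,1,0],[0.54,0,0,60,22,1,0],[0.72,0,0,100,22,1,0],[0.9,0,0,140,22,1,0],[1.08,0,0,160,22,1,0],[1.26,0,0,160,22,1,0],[1.363,0,0,160,22,1,0]]' 25
python3 - <<'E'
from h import *
look('wrist',['card_box'])
plan([.623,.156,.022],.19-1.571)
E
```

```text
clock: 29.78
tcp_pos: [0.623, 0.1574, 0.2874]
eef_rot: [2.757, 1.57, -0.197]
wrist_force: [-0.2, 0.2, 0.6]
grip_width: 0.088
card_box 0.97 (array([0.6242, 0.1546]), array([92., 60.]), np.float64(0.198))
rows [0.003, -0.001, -0.0] [118.6, 1.6, 0.4] q7 -1.28 psi -1.378 -> -1.381
```

```bash
python3 -m crank '[[0.005,0,0,50,2,0,0],[0.005,0,0,95,2,0,0],[0.005,0,0,112,2,0,0],[0.005,0,0,118,2,0,0],[0.005,0,0,118,2,0,0.6],[0.005,0,0,118,2,0,1],[0.005,0,0,118,2,0,1],[0.005,0,0,118,2,0,1]]' 20
python3 -m crank '[[0,0,0,0,0,0,1],[0,0,0,0,0,0,1],[0,0,0,0,0,0,1],[0,0,0,-50,0,0,1],[0,0,0,-110,0,0,1],[0,0,0,-170,0,0,1],[0,0,0,-230,0,0,1],[0,0,0,-290,0,0,1]]' 20
python3 - <<'E'
from h import *
T=(.528,-.1875);y=-.107
plan(tw(T,y,.055,.065,.32),y)
plan(tw(T,y,.055,.065,.206),y)
E
```

```text
clock: 30.88
tcp_pos: [0.6237, 0.1564, 0.1702]
eef_rot: [3.056, 1.569, 0.103]
wrist_force: [-0.9, 0.2, 5.2]
grip_width: 0.0599
clock: 31.88
tcp_pos: [0.6227, 0.1566, 0.461]
eef_rot: [-0.5, 1.57, 2.83]
wrist_force: [0.9, 0.8, -1.5]
grip_width: 0.0597
rows [-1.275, 0.0, 0.001] [-6.1, 274.1, 86.0] q7 -1.37 psi -1.382 -> -0.107
rows [-1.275, 0.0, 0.001] [107.9, 274.1, 85.9] q7 -1.37 psi -1.382 -> -0.107
```

```bash
python3 -m crank '[[-0.17,0,0,0,40,10,1],[-0.34,0,0,0,80,20,1],[-0.51,0,0,0,120,32,1],[-0.68,0,0,0,160,44,1],[-0.85,0,0,0,200,58,1],[-1.02,0,0,0,240,72,1],[-1.19,0,0,0,274,89,1],[-1.275,0,0,20,274,89,1]]' 20
python3 - <<'E'
from h import *
T=(.528,-.1875);y=-.107
plan(tw(T,y,.052,.065,.207),y)
E
```

```text
clock: 32.88
tcp_pos: [0.5861, -0.1342, 0.4403]
eef_rot: [0.738, 1.567, -0.943]
wrist_force: [-0.3, 1.5, -1.2]
grip_width: 0.0599
rows [-0.004, 0.003, -0.003] [86.3, -0.3, -6.1] q7 0.12 psi -0.111 -> -0.107
```

```bash
python3 -m crank '[[0,0,0,30,0,0,1],[0,0,0,55,0,0,1],[0,0,0,72,0,0,1],[0,0,0,82,0,0,1],[0,0,0,87,0,0,1],[0,0,0,87,0,0,1],[0,0,0,87,0,0,1],[0,0,0,87,0,0,0.205]]' 20
python3 -m crank '[[0,0,0,0,0,0,0.205],[0,0,0,0,0,0,0.205],[0,0,0,-10,0,0,0.205],[0,0,0,-40,0,0,0.205],[0,0,0,-90,0,0,0.205],[0,0,0,-140,0,0,0],[0,0,0,-190,0,0,0],[0,0,0,-190,0,0,0]]' 20
python3 - <<'E'
from h import *
look('wrist',['card_box','incense_dish'],.183,f='w7.png')
for t in ['head_grip','lock_slot']: print(t,[(np.round(d['at'],4),round(d['conf'],2)) for d in r.pinpoint(t,'wrist')[:2]])
look('scene',['remote','incense_dish','earbud_case','card_box'],.183,f='s1.png')
plan([.55,-.33,.38],-.107)
E
```

```text
clock: 33.88
tcp_pos: [0.5874, -0.1295, 0.3526]
eef_rot: [1.517, 1.57, -0.161]
wrist_force: [-0.2, -0.0, 1.5]
grip_width: 0.0676
clock: 34.88
tcp_pos: [0.5876, -0.1299, 0.5472]
eef_rot: [1.502, 1.561, -0.176]
wrist_force: [0.1, 0.1, -0.1]
grip_width: 0.0882
card_box 0.97 (array([ 0.5886, -0.1293]), array([92., 60.]), np.float64(1.469))
incense_dish 0.69 (array([ 0.58  , -0.2436]), array([107.,  43.]), np.float64(1.461))
head_grip [(array([ 0.5102, -0.3614,  0.2495]), 0.7)]
lock_slot [(array([ 0.586 , -0.1328,  0.1833]), 0.72)]
remote 0.87 (array([0.3827, 0.4535]), array([128.,  42.]), np.float64(1.343))
remote 0.62 (array([0.3743, 0.2926]), array([129.,  45.]), np.float64(-0.556))
remote 0.56 (array([ 0.4764, -0.1289]), array([158.,  49.]), np.float64(1.459))
incense_dish 0.55 (array([ 0.5778, -0.2438]), array([116.,  50.]), np.float64(1.444))
incense_dish 0.15 (array([ 0.5208, -0.2513]), array([454., 244.]), np.float64(1.47))
earbud_case 0.75 (array([ 0.4615, -0.2528]), array([78., 53.]), np.float64(1.402))
earbud_case 0.54 (array([ 0.5446, -0.1915]), array([557., 281.]), np.float64(1.472))
card_box 0.96 (array([ 0.587, -0.124]), array([108.,  68.]), np.float64(1.474))
rows [-0.0, -0.0, 0.001] [14.4, -15.5, 203.4] q7 0.1 psi -0.107 -> -0.107
```

View pics/w7.png

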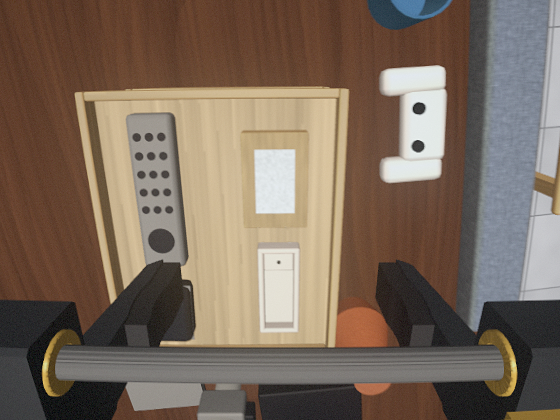

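All four items lie flat in the tray at (158,190), (275,180), (278,288) and (185,310). Nothing is left out that should be in. Next I look at the head from behind it.

```bash
python3 -m crank '[[0,0,0,0,-10,60,0],[0,0,0,0,-20,120,0],[0,0,0,0,-30,180,0],[0,0,0,0,-40,240,0],[0,0,0,10,-52,296,0],[0,0,0,10,-52,296,0],[0,0,0,10,-52,296,0]]' 20
python3 - <<'E'
from h import *
st=r.get_state();print(st['tcp_pos'])
im=grab('wrist','w8.png')
for t in ['head_grip','lock_slot']:
  print(t,[(np.round(d['at'],4),round(d['conf'],2)) for d in r.pinpoint(t,'wrist')[:2]])
for t,z in [('lock',.289),('post',.268)]:
  print(t,[(rect(d['region'],'wrist',z,st),round(d['conf'],2)) for d in r.trace(t,'wrist')[:2]])
print(proj('wrist',[.5107,-.3588,.289],st))
E
```

```text
clock: 36.25
tcp_pos: [0.5041, -0.4178, 0.5316]
eef_rot: [-3.089, 1.569, 1.517]
wrist_force: [-0.6, 0.2, 0.1]
grip_width: 0.0881
[ 0.50411042 -0.41776976  0.53163474]
head_grip []
lock_slot [(array([ 0.5111, -0.3584,  0.2891]), 0.72)]
lock [((array([ 0.5102, -0.3577]), array([41., 41.]), np.float64(-0.905)), 0.69)]
post [((array([ 0.5129, -0.3329]), array([186.,  98.]), np.float64(-0.106)), 0.56)]
[[278.58609774 128.59354363]]
```

View pics/w8.png

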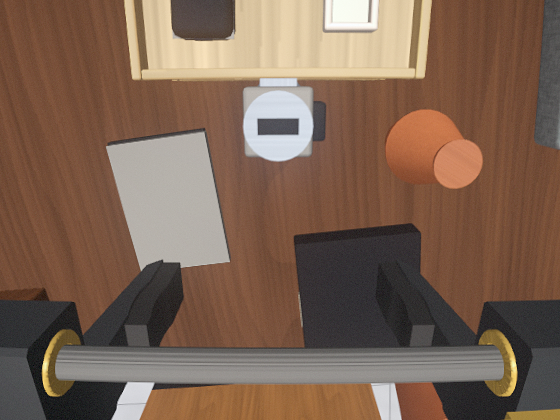

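The slot is at (278,127), the button on the +x side at (319,120), and the slot axis is parallel to the tower's x. I move over the head and descend.

```bash
python3 - <<'E'
from h import *
u=unproj('wrist',[[278,127],[257,127],[299,127]],.289);print(u)
plan([.5107,-.358,.252],-.107)
E
```

```text
[[ 0.51101927 -0.35719696  0.289     ]
 [ 0.49853448 -0.3558851   0.289     ]
 [ 0.5235096  -0.35849015  0.289     ]]
rows [0.002, -0.0, -0.001] [133.4, -0.2, -59.1] q7 0.59 psi -0.105 -> -0.107
```

```bash
python3 -m crank '[[0.002,0,0,0,0,-59,0],[0.002,0,0,0,0,-59,0],[0.002,0,0,40,0,-59,0],[0.002,0,0,80,0,-59,0],[0.002,0,0,110,0,-59,0],[0.002,0,0,125,0,-59,0],[0.002,0,0,133,0,-59,0],[0.002,0,0,133,0,-59,0]]' 30
python3 -m crank '[[0,0,0,0,0,0,0.4],[0,0,0,0,0,0,0.4],[0,0,0,0,0,0,0.4],[0,0,0,0,0,0,0.4]]' 30
python3 - <<'E'
from h import *
plan([.5107,-.358,.252],-.107)
E
```

```text
clock: 37.5
tcp_pos: [0.5103, -0.3596, 0.3995]
eef_rot: [1.082, 1.57, -0.598]
wrist_force: [0.1, -0.2, 1.2]
grip_width: 0.0883
clock: 38.0
tcp_pos: [0.5111, -0.3596, 0.3996]
eef_rot: [1.306, 1.567, -0.373]
wrist_force: [2.7, -1.2, 0.4]
grip_width: 0.0533
rows [-0.002, 0.001, -0.003] [0.6, -0.5, -1.5] q7 0.52 psi -0.109 -> -0.107
```

```bash
python3 -m crank '[[0,0,0,0,0,0,0.7],[0,0,0,0,0,0,0.7],[0,0,0,0,0,0,0.7],[0,0,0,0,0,0,0.7],[0,0,0,4,0,0,0.7],[0,0,0,8,0,0,0.7],[0,0,0,12,0,0,0.7],[0,0,0,12,0,0,0.7]]' 35
python3 - <<'E'
from h import *
print(r.get_state()['wrist_force'])
grab('scene');print([(np.round(d['at'],4),d['conf']) for t in ['tray_in','head_grip','lock_slot'] for d in r.pinpoint(t,'scene')[:1]])
E
```

```text
clock: 39.0
tcp_pos: [0.5097, -0.3596, 0.386]
eef_rot: [-1.703, 1.569, 2.9]
wrist_force: [-2.4, -1.1, -2.8]
grip_width: 0.0457
[-2.39968838 -1.07942418 -2.80960622]
[(array([ 0.5246, -0.1907,  0.1704]), 0.93), (array([ 0.5113, -0.357 ,  0.237 ]), 0.69), (array([ 0.5104, -0.3583,  0.271 ]), 0.49)]
```

```bash
python3 -m crank '[[0,0,0,5,0,0,0.7],[0,0,0,10,0,0,0.7],[0,0,0,15,0,0,0.7],[0,0,0,19,0,0,0.7],[0,0,0,22,0,0,0.7],[0,0,0,24,0,0,0.7],[0,0,0,24,0,0,0.7],[0,0,0,24,0,0,0.7]]' 35
python3 - <<'E'
from h import *
grab('scene');print([(np.round(d['at'],4),d['conf']) for t in ['tray_in','head_grip','lock_slot'] for d in r.pinpoint(t,'scene')[:1]])
E
```

```text
clock: 40.2
tcp_pos: [0.5096, -0.3596, 0.3632]
eef_rot: [-1.682, 1.57, 2.921]
wrist_force: [-4.5, -0.1, 0.7]
grip_width: 0.0455
[(array([ 0.5243, -0.1905,  0.1492]), 0.57), (array([ 0.5124, -0.3593,  0.2141]), 0.97), (array([ 0.5085, -0.3599,  0.2532]), 0.47)]
```

```bash
python3 -m crank '[[0,0,0,1.5,0,0,0.7],[0,0,0,3,0,0,0.7],[0,0,0,3,0,0,0.7],[0,0,0,3,0,0,0.7]]' 35
python3 -m crank '[[0,0,0,0,0,0,0.4],[0,0,0,0,0,0,0.3],[0,0,0,0,0,0,0.1],[0,0,0,0,0,0,0],[0,0,0,0,0,0,0],[0,0,0,-60,0,0,0],[0,0,0,-120,0,0,0],[0,0,0,-170,0,59,0]]' 35
python3 -m crank '[[0,0,0,0,0,0,0],[0,0,0,0,0,0,0]]'
python3 - <<'E'
from h import *
st=r.get_state();grab('wrist','w9.png')
im=cv2.imread('pics/w9.png');cv2.imwrite('pics/w9c.png',cv2.resize(im[60:210,180:400],None,fx=3,fy=3,interpolation=cv2.INTER_CUBIC))
print([(np.round(d['at'],4),d['conf']) for t in ['tray_in','head_grip','lock_slot'] for d in r.pinpoint(t,'wrist')[:1]])
for n in ['scene','side']:
  grab(n);print([(np.round(d['at'],4),d['conf']) for t in ['tray_in','head_grip','lock_slot'] for d in r.pinpoint(t,n)[:1]])
E
```

```text
clock: 40.9
tcp_pos: [0.5096, -0.3596, 0.3604]
eef_rot: [-1.646, 1.57, 2.957]
wrist_force: [-5.0, 0.4, 1.3]
grip_width: 0.0458
clock: 41.9
tcp_pos: [0.507, -0.4037, 0.5239]
eef_rot: [2.025, 1.566, 0.353]
wrist_force: [0.7, -1.3, -0.8]
grip_width: 0.0881
clock: 42.15
tcp_pos: [0.5048, -0.4064, 0.5196]
eef_rot: [-2.601, 1.569, 2.002]
wrist_force: [0.4, 0.2, -0.1]
grip_width: 0.0882
[(array([ 0.5102, -0.3589,  0.2478]), 0.79)]
[(array([ 0.5234, -0.1899,  0.1455]), 0.83), (array([ 0.5112, -0.3571,  0.2106]), 0.61), (array([ 0.5109, -0.3562,  0.2467]), 0.52)]
[(array([ 0.5259, -0.1901,  0.1415]), 0.88), (array([ 0.5103, -0.3567,  0.2109]), 0.97), (array([ 0.5111, -0.3584,  0.2482]), 0.49)]
```

View pics/w9c.png

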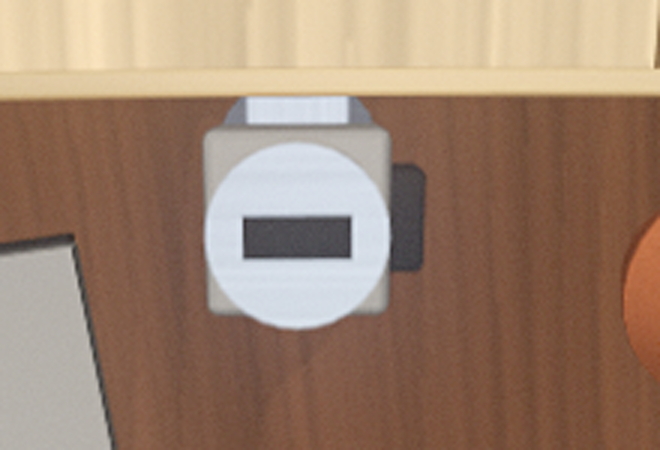

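The button now stands 9 mm proud (37 px in the crop, against 184 px for the 46 mm block). The head reads 0.2105 m high, which is about 0.041 m down, so it has locked one hole down. Next is the key.

```bash
python3 - <<'E'
from h import *
print(unproj('wrist',[[279,139]],.249))
plan([.433,.158,.26],1.464)
E
python3 -m crank '[[-0.18,0,0,0,10,-60,0],[-0.36,0,0,0,10,-120,0],[-0.54,0,0,0,10,-180,0],[-0.72,0,0,0,10,-240,0],[-0.9,0,0,0,0,-300,0],[-1.08,0,0,0,0,-360,0],[-1.26,0,0,0,0,-420,0],[-1.44,0,0,20,0,-480,0]]' 20
python3 - <<'E'
from h import *
plan([.433,.158,.26],1.464)
E
```

```text
[[ 0.51081245 -0.35851269  0.249     ]]
rows [1.568, 0.0, 0.0] [113.5, -133.0, -553.6] q7 0.57 psi -0.109 -> -1.678
clock: 43.75
tcp_pos: [0.5576, 0.0714, 0.5021]
eef_rot: [0.385, 1.566, 0.151]
wrist_force: [-0.3, -0.4, 0.1]
grip_width: 0.0882
rows [-0.128, 0.004, -0.001] [94.6, 55.1, -141.7] q7 0.97 psi 1.336 -> 1.464
```

```bash
python3 -m crank '[[-0.128,0,0,30,25,-55,0],[-0.128,0,0,60,40,-110,0],[-0.128,0,0,95,55,-142,0],[-0.128,0,0,95,55,-142,0],[-0.128,0,0,95,55,-142,0]]' 20
python3 - <<'E'
from h import *
st=r.get_state();grab('wrist','w10.png')
im=cv2.imread('pics/w10.png');cv2.imwrite('pics/w10c.png',cv2.resize(im[60:320,150:420],None,fx=2.2,fy=2.2,interpolation=cv2.INTER_CUBIC))
for t in ['key_tip','key_stand']:print(t,[(np.round(d['at'],4),round(d['conf'],2)) for d in r.pinpoint(t,'wrist')[:2]])
for t,z in [('key',.076),('key_stand',.026)]:
  print(t,[(rect(d['region'],'wrist',z,st),round(d['conf'],2)) for d in r.trace(t,'wrist')[:2]])
plan([.433,.158,.26],1.464)
E
```

```text
clock: 44.38
tcp_pos: [0.4332, 0.1566, 0.4062]
eef_rot: [0.273, 1.569, 0.161]
wrist_force: [-0.2, -0.4, -0.6]
grip_width: 0.0881
key_tip [(array([ 0.7676,  0.171 , -0.0013]), 0.73), (array([0.4328, 0.1571, 0.0087]), 0.7)]
key_stand [(array([ 0.436 ,  0.1563, -0.0021]), 0.67)]
key [((array([0.4316, 0.1606]), array([48., 14.]), np.float64(0.064)), 0.88), ((array([ 0.4831, -0.1038]), array([84., 45.]), np.float64(-0.09)), 0.33)]
key_stand [((array([0.4333, 0.1589]), array([64., 60.]), np.float64(0.055)), 0.92), ((array([ 0.5359, -0.1767]), array([32., 10.]), np.float64(-0.384)), 0.72)]
rows [-0.007, 0.002, -0.001] [-0.7, 1.8, -0.4] q7 0.76 psi 1.457 -> 1.464
```

View pics/w10c.png

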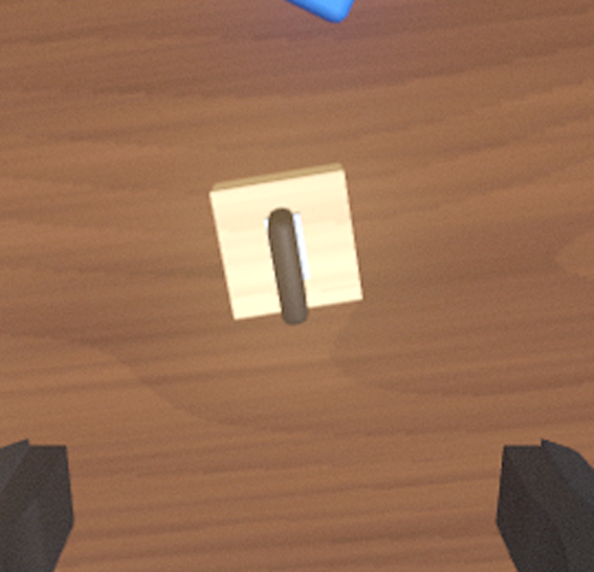

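The key grip runs from crop (280,208) to (294,324), yaw about 0.06, top centre near (0.432, 0.160).

```bash
python3 - <<'E'
from h import *
plan([.432,.1595,.058],1.63)
E
python3 -m crank '[[-0.173,0,0,40,3,-2,0.4],[-0.173,0,0,90,3,-2,0.4],[-0.173,0,0,140,3,-2,0.4],[-0.173,0,0,175,3,-2,0.4],[-0.173,0,0,194,3,-2,0.4],[-0.173,0,0,201,3,-2,0.4],[-0.173,0,0,201,3,-2,0.4],[-0.173,0,0,201,3,-2,0.6]]' 40
python3 - <<'E'
from h import *
plan([.432,.1595,.058],1.63)
E
```

```text
rows [-0.173, 0.002, -0.001] [201.3, 3.0, -1.9] q7 0.76 psi 1.457 -> 1.63
clock: 45.62
tcp_pos: [0.4311, 0.1599, 0.2055]
eef_rot: [0.462, 1.569, 0.522]
wrist_force: [0.6, -0.9, -0.3]
grip_width: 0.0453
rows [0.001, 0.002, -0.001] [0.5, -0.5, 0.9] q7 0.69 psi 1.631 -> 1.63
```

```bash
python3 -m crank '[[0,0,0,0,0,0,0.8],[0,0,0,0,0,0,0.95],[0,0,0,0,0,0,1],[0,0,0,0,0,0,1],[0,0,0,0,0,0,1],[0,0,0,0,0,0,1],[0,0,0,0,0,0,1],[0,0,0,0,0,0,1]]' 40
python3 - <<'E'
from h import *
st=r.get_state();print(st['wrist_force'],st['wrist_torque'])
E
python3 -m crank '[[0,0,0,-15,0,0,1],[0,0,0,-40,0,0,1],[0,0,0,-90,0,0,1],[0,0,0,-150,0,0,1],[0,0,0,-210,0,0,1],[0,0,0,-270,0,0,1],[0,0,0,-300,0,0,1],[0,0,0,-300,0,0,1]]' 40
python3 - <<'E'
from h import *
grab('wrist','w11.png')
plan([.5108,-.358,.36],1.464)
E
```

```text
clock: 46.62
tcp_pos: [0.4306, 0.1597, 0.2048]
eef_rot: [-1.801, 1.57, -1.741]
wrist_force: [1.4, -1.2, 1.1]
grip_width: 0.0109
[ 1.39528565 -1.23490565  1.11995868] [-0.41921844 -0.06084241  0.04473608]
clock: 47.62
tcp_pos: [0.4308, 0.1605, 0.5066]
eef_rot: [0.389, 1.565, 0.451]
wrist_force: [-0.0, -0.4, -1.1]
grip_width: 0.0108
rows [0.168, 0.001, -0.001] [-2.3, -522.0, 48.4] q7 0.95 psi 1.632 -> 1.464
```

View pics/w11.png

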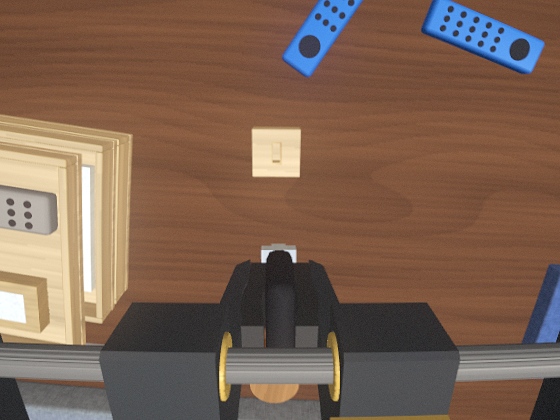

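The key is held upright and the empty stand slot is at (277,152). I use that slot to get the key's offset in the grip, then move next to the lock and look from the same orientation.

```bash
python3 - <<'E'
from h import *
K=unproj('wrist',[[277,152.5]],.026)[0]
st=r.get_state();psi=1.632;P=np.array([.4306,.1597])
d=K[:2]-P;print('K',K,'tool y',d@[np.cos(psi),np.sin(psi)],'tool z',d@[np.sin(psi),-np.cos(psi)])
p,=[r.trace('key_stand','wrist')];print([(rect(x['region'],'wrist',.026),x['conf']) for x in p[:1]])
E
python3 -m crank '[[0.02,0,0,0,-60,12,1],[0.04,0,0,0,-120,24,1],[0.06,0,0,0,-180,36,1],[0.08,0,0,0,-240,48,1],[0.1,0,0,0,-300,60,1],[0.12,0,0,0,-360,80,1],[0.14,0,0,0,-420,95,1],[0.168,0,0,0,-480,110,1]]' 40
python3 -m crank '[[0,0,0,0,-46,0,1],[0,0,0,0,-46,0,1],[0,0,0,0,-46,0,1],[0,0,0,0,-46,0,1]]' 40
python3 - <<'E'
from h import *
plan([.5108,-.358,.36],1.464)
st=r.get_state();print(st['tcp_pos'],proj('wrist',[.5108,-.358,.249],st))
im=grab('wrist','w12.png')[:,:,::-1]
cv2.imwrite('pics/w12c.png',cv2.resize(im[40:260,150:410],None,fx=2.5,fy=2.5,interpolation=cv2.INTER_CUBIC))
E
```

```text
K [0.43175419 0.15882482 0.026     ] tool y -0.0009441359956762321 tool z 0.0010984952918506878
[((array([0.4295, 0.1572]), array([62., 59.]), np.float64(0.063)), 0.81)]
clock: 48.72
tcp_pos: [0.5701, -0.3141, 0.5019]
eef_rot: [2.78, 1.567, 2.673]
wrist_force: [1.3, 0.8, -0.2]
grip_width: 0.0104
clock: 49.22
tcp_pos: [0.5654, -0.3562, 0.504]
eef_rot: [2.109, 1.569, 2.005]
wrist_force: [0.2, -0.0, -0.6]
grip_width: 0.0107
rows [0.003, -0.001, -0.002] [-2.9, -7.4, -54.1] q7 1.8 psi 1.467 -> 1.464
[ 0.56539379 -0.3562487   0.50404881] [[265.53580784 132.38363917]]
```

View pics/w12c.png

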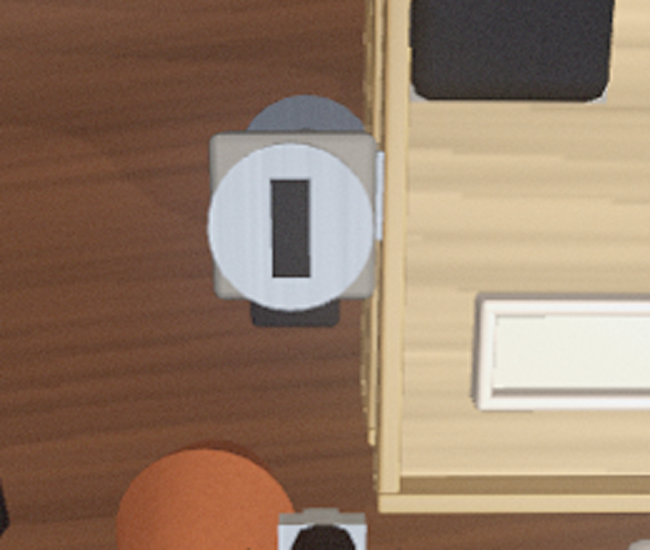

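The slot centre is at crop (290.5,228.5), which is full-frame (266.2,131.4), and its axis is in line with the tool's. I compute the correction.

```bash
python3 - <<'E'
from h import *
S=unproj('wrist',[[266.2,131.4]],.249)[0];print(S)
psi=1.464;ty=np.array([np.cos(psi),np.sin(psi)]);tz=np.array([np.sin(psi),-np.cos(psi)])
G=S[:2]-(-.0007)*ty-.0009*tz;print(G)
plan([*G,.249+.055],psi)   # tip 5 mm above mouth
plan([*G,.249+.032],psi)
E
```

```text
[ 0.51031565 -0.35784989  0.249     ]
[ 0.50949539 -0.35705794]
rows [0.003, -0.001, -0.001] [53.4, -6.5, -55.4] q7 1.8 psi 1.467 -> 1.464
rows [0.003, -0.001, -0.001] [76.4, -6.5, -55.4] q7 1.8 psi 1.467 -> 1.464
```

```bash
python3 -m crank '[[0.003,0,0,0,-6,-55,1],[0.003,0,0,0,-6,-55,1],[0.003,0,0,30,-6,-55,1],[0.003,0,0,45,-6,-55,1],[0.003,0,0,53,-6,-55,1],[0.003,0,0,53,-6,-55,1],[0.003,0,0,53,-6,-55,1],[0.003,0,0,53,-6,-55,1]]' 40
python3 - <<'E'
from h import *
plan([.5095,-.3571,.249+.032],1.464)
E
```

```text
clock: 50.28
tcp_pos: [0.5097, -0.3584, 0.4524]
eef_rot: [-0.381, 1.569, -0.491]
wrist_force: [-1.1, 0.6, -0.2]
grip_width: 0.0107
rows [-0.003, 0.001, 0.0] [24.4, 1.3, -0.3] q7 1.81 psi 1.461 -> 1.464
```

```bash
python3 -m crank '[[-0.003,0,0,0,1.3,-0.3,1],[-0.003,0,0,3,1.3,-0.3,1],[-0.003,0,0,6,1.3,-0.3,1],[-0.003,0,0,8,1.3,-0.3,1],[-0.003,0,0,10,1.3,-0.3,1],[-0.003,0,0,11,1.3,-0.3,1],[-0.003,0,0,11,1.3,-0.3,1]]' 40
python3 - <<'E'
from h import *
st=r.get_state();print(st['wrist_force'],st['wrist_torque']);plan([.5095,-.3571,.249+.032],1.464)
E
```

```text
clock: 51.15
tcp_pos: [0.5093, -0.357, 0.4406]
eef_rot: [2.594, 1.571, 2.487]
wrist_force: [0.5, -0.5, -1.4]
grip_width: 0.0107
[ 0.52976756 -0.50096282 -1.38902307] [-0.00857598  0.01118713  0.02145095]
rows [-0.0, -0.0, -0.0] [12.6, -0.1, 0.2] q7 1.8 psi 1.464 -> 1.464
```

No contact force, so the tip is in. I go on down.

```bash
python3 -m crank '[[0,0,0,2,0,0,1],[0,0,0,4,0,0,1],[0,0,0,6,0,0,1],[0,0,0,8,0,0,1],[0,0,0,9,0,0,1],[0,0,0,10,0,0,1],[0,0,0,11,0,0,1],[0,0,0,11,0,0,1]]' 40
python3 - <<'E'
from h import *
st=r.get_state();print(st['wrist_force'],st['wrist_torque']);plan([.5095,-.3571,.249+.032],1.464)
E
```

```text
clock: 52.15
tcp_pos: [0.5093, -0.357, 0.4344]
eef_rot: [-0.619, 1.566, -0.727]
wrist_force: [-7.6, 2.9, 25.3]
grip_width: 0.0103
[-7.56177707  2.85126499 25.30398908] [0.86077857 1.45686746 0.03498386]
rows [-0.001, 0.004, 0.003] [6.4, -0.1, 0.2] q7 1.8 psi 1.463 -> 1.464
```

```bash
python3 -m crank '[[0,0,0,-3,0,0,1],[0,0,0,-6,0,0,1],[0,0,0,-6,0,0,1]]' 40
python3 - <<'E'
from h import *
st=r.get_state();print(st['wrist_force'],st['wrist_torque'],st['tcp_pos']);plan([.5095,-.3571,.249+.032],1.464)
im=grab('wrist','w13.png')[:,:,::-1]
a=cv2.resize(im[200:330,215:345],None,fx=4.5,fy=4.5,interpolation=cv2.INTER_CUBIC)
cv2.imwrite('pics/w13c.png',a)
E
```

```text
clock: 52.52
tcp_pos: [0.5094, -0.3571, 0.4359]
eef_rot: [-0.342, 1.57, -0.45]
wrist_force: [-1.0, 0.0, 4.6]
grip_width: 0.0107
[-0.95498014  0.04525491  4.59941375] [0.10801977 0.0589309  0.03829574] [ 0.50941417 -0.35705796  0.43586794]
rows [-0.0, 0.001, 0.0] [7.9, -0.0, 0.1] q7 1.8 psi 1.464 -> 1.464
```

View pics/w13c.png

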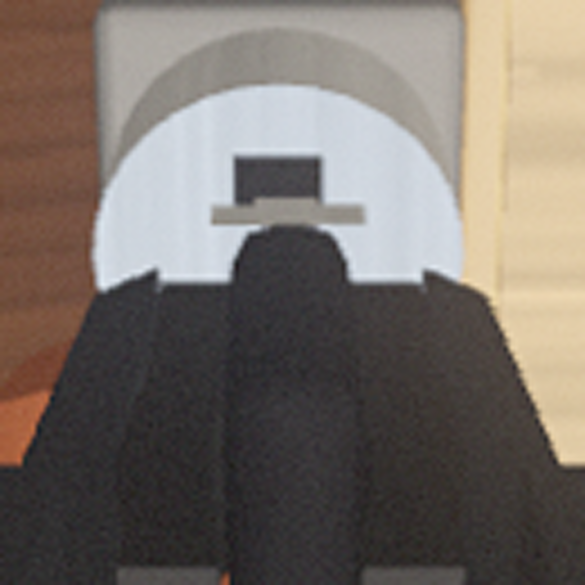

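In the crop the slot spans columns 235–322 and the blade sits against its right edge (253–322). The key is about 1 mm too far towards tool +y. I check the x direction numerically.

```bash
python3 - <<'E'
from h import *
psi=1.464;ty=np.array([np.cos(psi),np.sin(psi)]);tz=np.array([np.sin(psi),-np.cos(psi)])
f=lambda c:[215+c[0]/4.5,200+c[1]/4.5]
s=unproj('wrist',[f((278.5,155))],.249)[0][:2]+.0125*tz
P=np.array([.5094,-.3571])
print('slot',s,'rel grasp y,z',(s-P)@ty*1e3,(s-P)@tz*1e3)
for z in (.257,.260):
  k=unproj('wrist',[f((288.5,204))],z)[0][:2]+.015*tz
  print(z,'key rel grasp',(k-P)@ty*1e3,(k-P)@tz*1e3)
  e=unproj('wrist',[f((210,215)),f((367,215))],z)[:,:2];print(np.linalg.norm(e[0]-e[1]))
E
```

```text
slot [ 0.50888016 -0.35740144] rel grasp y,z -0.3551340416447703 -0.48474850687112253
0.257 key rel grasp 0.7261155265990952 4.18248740454078
0.016547247665614898
0.26 key rel grasp 0.7198218552245625 2.792366448581898
0.016234788380340273
```

```bash
python3 -m crank '[[0,0,0,-2,0,0,1],[0,0,0,-2,-1,-3,1],[0,0,0,-2,-1,-3,1],[0,0,0,0,-1,-3,1],[0,0,0,2,-1,-3,1],[0,0,0,4,-1,-3,1],[0,0,0,5,-1,-3,1],[0,0,0,5,-1,-3,1]]' 40
python3 - <<'E'
from h import *
st=r.get_state();print(st['wrist_force'],st['wrist_torque']);plan([.5095,-.3571,.249+.032],1.464)
E
```

```text
clock: 53.58
tcp_pos: [0.5062, -0.3577, 0.4306]
eef_rot: [2.538, 1.571, 2.431]
wrist_force: [-0.4, 0.2, -0.7]
grip_width: 0.0106
[-0.40369182  0.24019269 -0.67070876] [ 0.04756789 -0.01956559  0.05549198]
rows [-0.0, -0.0, -0.0] [2.6, 0.9, 3.2] q7 1.8 psi 1.464 -> 1.464
```

```bash
python3 -m crank '[[0,0,0,1,0,0,1],[0,0,0,2,0,0,1],[0,0,0,3,0,0,1],[0,0,0,4,0,0,1],[0,0,0,4,0,0,1],[0,0,0,4,0,0,1]]' 40
python3 - <<'E'
from h import *
st=r.get_state();print(st['wrist_force'],st['wrist_torque'],st['tcp_pos'])
E
```

```text
clock: 54.32
tcp_pos: [0.5062, -0.3576, 0.4267]
eef_rot: [1.7, 1.571, 1.593]
wrist_force: [-0.2, -0.3, -0.6]
grip_width: 0.0106
[-0.19238878 -0.29644521 -0.55627895] [ 0.08038951 -0.02100972  0.00242739] [ 0.50622334 -0.35764003  0.42670885]
```

```bash
python3 -m crank '[[0,0,0,1,0,0,1],[0,0,0,2,0,0,1],[0,0,0,2.5,0,0,1],[0,0,0,3,0,0,1],[0,0,0,3,0,0,1],[0,0,0,3,0,0,1]]' 40
python3 - <<'E'
from h import *
st=r.get_state();print(st['wrist_force'],st['wrist_torque'],st['tcp_pos'])
im=grab('wrist','w14.png')[:,:,::-1]
cv2.imwrite('pics/w14c.png',cv2.resize(im[200:330,215:345],None,fx=4.5,fy=4.5,interpolation=cv2.INTER_CUBIC))
E
```

```text
clock: 55.08
tcp_pos: [0.5062, -0.3576, 0.4251]
eef_rot: [-0.614, 1.57, -0.721]
wrist_force: [-2.3, 1.8, 7.8]
grip_width: 0.0106
[-2.34853202  1.8289644   7.83227737] [ 0.33470857  0.54806782 -0.02861061] [ 0.50618747 -0.35760912  0.42511659]
```

View pics/w14c.png

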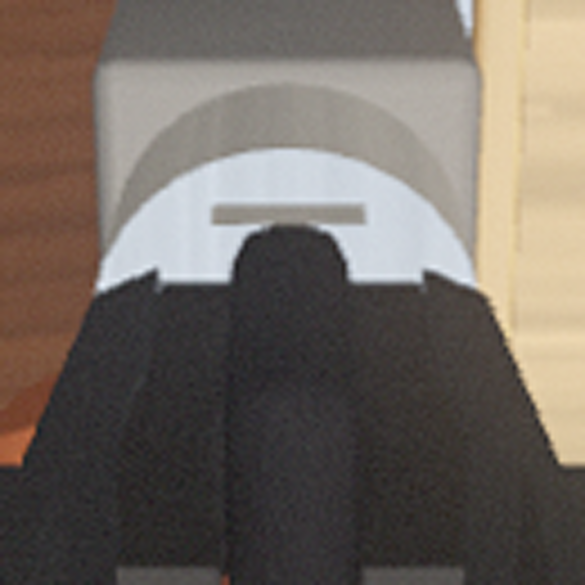

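The shoulder rests on the lock face (contact 8 N, about 10.8 mm below the earlier catch point), so the key is home. The lock axis lies about 3.2 mm in tool z from the tool axis, so I turn about the lock axis.

```bash
python3 -m crank '[[0,0,0,-1,0,0,1],[0,0,0,-1,0,0,1],[0.12,0,0,-1,0.4,0,1],[0.24,0,0,-1,0.8,0.1,1],[0.36,0,0,-1,1.1,0.2,1],[0.5,0,0,-1,1.5,0.4,1],[0.5,0,0,-1,1.5,0.4,1]]' 50
python3 - <<'E'
from h import *
st=r.get_state();print(st['wrist_force'],st['wrist_torque'],st['tcp_pos'],st['q'][6])
E
```

```text
clock: 56.0
tcp_pos: [0.5072, -0.3562, 0.4252]
eef_rot: [-0.156, 1.569, -0.761]
wrist_force: [0.3, -0.2, 5.0]
grip_width: 0.0102
[ 0.26563197 -0.16380992  5.0194079 ] [-0.02136571  0.04859349  0.01442898] [ 0.50716991 -0.35624007  0.42517036] 1.3920797630415294
```

```bash
python3 -m crank '[[0.15,0,0,0,0.5,0,1],[0.3,0,0,0,1.0,0.1,1],[0.45,0,0,0,1.4,0.3,1],[0.6,0,0,0,1.8,0.6,1],[0.75,0,0,0,2.2,0.9,1],[0.85,0,0,0,2.4,1.1,1],[0.93,0,0,0,2.6,1.3,1],[0.93,0,0,0,2.6,1.3,1]]' 50
python3 - <<'E'
from h import *
st=r.get_state();print(st['wrist_force'],st['wrist_torque'],st['tcp_pos'],st['q'][6]);plan([.51,-.36,.3],0)
E
```

```text
clock: 57.0
tcp_pos: [0.5096, -0.3553, 0.4252]
eef_rot: [0.652, 1.569, -0.882]
wrist_force: [-0.1, -1.7, 5.0]
grip_width: 0.0107
[-0.08090586 -1.73727596  4.96832834] [-0.27755028 -0.0021552  -0.01101534] [ 0.50961647 -0.35525037  0.42516941] 0.6474497418373664
rows [0.036, 0.002, -0.001] [-21.8, 0.2, 4.8] q7 0.65 psi 0.036 -> 0.0
```

```bash
python3 -m crank '[[0.04,0,0,0,0.1,0,1],[0.08,0,0,0,0.3,0,1],[0.12,0,0,0,0.4,0,1],[0.12,0,0,0,0.4,0,1],[0.12,0,0,0,0.4,0,1]]' 50
python3 - <<'E'
from h import *
st=r.get_state();print(st['wrist_force'],st['wrist_torque'],st['tcp_pos'],st['q'][6]);plan([.51,-.36,.3],0)
E
```

```text
clock: 57.62
tcp_pos: [0.5099, -0.3552, 0.4251]
eef_rot: [0.651, 1.569, -1.002]
wrist_force: [-0.3, -1.5, 5.4]
grip_width: 0.0105
[-0.30931723 -1.47494985  5.38323827] [-0.28032326  0.12971166  0.48565418] [ 0.50992947 -0.35516248  0.42514469] 0.5531197968175312
rows [-0.082, 0.001, -0.001] [-21.8, 0.5, 4.8] q7 0.55 psi -0.082 -> 0.0
```

Torque is 0.49 N m, so the lock is at its stop. I relax slightly, release, lift and check.

```bash
python3 -m crank '[[-0.03,0,0,0,0,0,1],[-0.03,0,0,0,0,0,0.6],[-0.03,0,0,0,0,0,0.4],[-0.03,0,0,0,0,0,0.3],[-0.03,0,0,0,0,0,0.3],[-0.03,0,0,-15,0,0,0.3],[-0.03,0,0,-50,0,0,0.3],[-0.03,0,0,-100,0,0,0.3]]' 30
python3 -m crank '[[0,0,0,-30,0,60,0],[0,0,0,-60,0,100,0],[0,0,0,-60,0,100,0],[0,0,0,-60,0,100,0],[0,0,0,-60,0,100,0]]' 30
python3 - <<'E'
from h import *
w=grab('wrist','w15.png')
for n in ['wrist','scene','side']:
  if n!='wrist': grab(n,n+'_end.png')
  for t in ['tray_in','head_grip','key_tip','lock_slot','card_box','paperweight']:
    print(n,t,[(np.round(d['at'],4).tolist(),round(d['conf'],2)) for d in r.pinpoint(t,n)[:1]])
w=w[:,:,::-1];s=cv2.imread('pics/scene_end.png')
a=cv2.resize(w[30:280,150:420],(540,500));b=cv2.resize(s[90:280,150:330],None,fx=500/190,fy=500/190)[:,:260*1]
b=cv2.resize(s[90:290,200:310],(255,464));b=np.vstack([b,np.zeros((36,255,3),np.uint8)])
cv2.imwrite('pics/end.png',np.hstack([a,b]))
E
```

```text
clock: 58.62
tcp_pos: [0.5095, -0.3546, 0.5258]
eef_rot: [-2.08, 1.569, 2.576]
wrist_force: [-0.2, -0.3, -0.2]
grip_width: 0.0613
clock: 59.25
tcp_pos: [0.5047, -0.4531, 0.5841]
eef_rot: [-2.749, 1.568, 1.909]
wrist_force: [-0.3, 0.1, -0.0]
grip_width: 0.0881
wrist tray_in []
wrist head_grip []
wrist key_tip [([0.5093, -0.3589, 0.2293], 0.96)]
wrist lock_slot [([0.5104, -0.3598, 0.2469], 0.86)]
wrist card_box []
wrist paperweight []
scene tray_in [([0.5242, -0.1895, 0.1438], 0.59)]
scene head_grip [([0.5092, -0.3564, 0.2071], 0.74)]
scene key_tip [([0.3352, -0.4795, -0.0045], 0.57)]
scene lock_slot [([0.5123, -0.3592, 0.2442], 0.53)]
scene card_box [([0.4635, -0.2806, 0.1396], 0.74)]
scene paperweight []
side tray_in [([0.5269, -0.19, 0.1405], 0.78)]
side head_grip [([0.5095, -0.3551, 0.2102], 0.89)]
side key_tip [([0.507, -0.3592, 0.2277], 0.43)]
side lock_slot [([0.6846, -0.4298, -0.0], 0.49)]
side card_box [([0.5923, -0.1348, 0.1395], 0.83)]
side paperweight []
```

View pics/end.png

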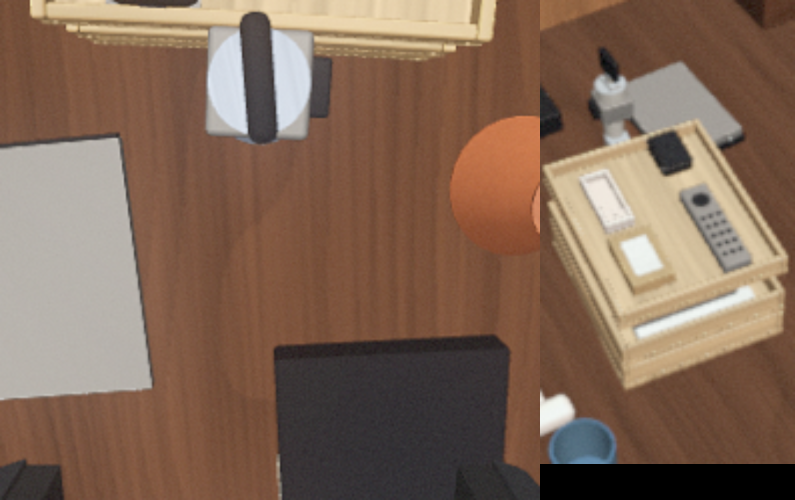

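The key stands upright in the lock, turned about a quarter. The button is out, and all four items lie in the lowered tray. I hand in.

```bash
python3 -c "
from bench import r
print(r.hand_in())"
```

```text
the job is handed in; nothing more can be done
None
```

The job is handed in, at about 59 s of the 210 s allowed, and my last checks agree that everything asked for was done. No verdict is reported at hand-in.

- **Tray:** the grey remote, incense dish, earbud case and card box are in the top tray. They lie flat and right way up in the final picture. No paperweight was found, and I left the blue remotes and the other things alone.
- **Post:** it went down one hole. The camera readings put the head at about 0.207–0.211 m, so about 0.041–0.045 m down against a nominal 0.040. The button was measured about 9 mm proud after release and still shows out in the last picture.
- **Key:** it is seated to the shoulder. The tip reads about 0.018 m below the slot's mouth. I turned it clockwise until the wrist felt 0.49 N m at the stop, then let go. It stands upright and the gripper is clear.

- **Problems on the way:** the first close on the remote lifted empty, so I gripped it again. The key caught once at the step above its tip; I shifted it about 3 mm and it went in freely.
- **Readings that disagreed:** a few low-confidence detections at the end were plainly wrong, such as the scene camera putting the key tip on the disc cases. I disregarded them.

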